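Clamp the circuit board: push the locking pin round its L-shaped slot

ROBOT

A 6-joint arm with a two-finger parallel gripper is mounted at the origin on the work surface. World frame = base frame: x ahead of the robot, y to its left, z up, the work surface at z = 0. Lengths are in m, angles in rad, forces in N, time in s.
With the tool pointing down it reaches from about 0.35 to 0.775 m from the base axis. Payload 5.5 kg.
Tool frame: the origin (TCP) lies at the very end of the fingers, on their centre line; the grasp point (between the pads) lies 19 mm behind it; z points along the fingers, y is the line along which they close (so a half turn about z gives the same grasp; the last joint's range is limited). The gripper opens to 85 mm and grips with 20 to 120 N. Pads are 22 mm wide; open, the fingers measure 114 mm over their backs; the gripper's body (76 mm by 85 mm) begins 54 mm behind the grasp point. The pads swing forward as they close: fully open they stand 13 mm farther back than shut.
Start: joints at [-1.376, 0.313, 0.046, 1.304, 0, 1.431], TCP at [0.189, -0.543, 0.231] pointing down, gripper open.
Joint ranges: [-2.76, 2.76], [-0.86, 1.69], [-1.03, 1.26], [-2.2, 2.34], [-1.47, 1.5], [-3.14, 3.14]. Speed limits (rad/s): [2.57, 2.57, 3.14, 3.14, 3.14, 3.14].

INTERFACE

Orientations are given as a rotation vector (axis times angle).
In Python, from plant import arm, eyes, workorder gives the robot as it stands.
- The arm moves only by the tool arm_command, never from a script. Its argument "motion" is a list that holds one entry, the list of rows, each a list of 7 numbers: the shift along the world's x, y, z normalised to -1 to 1, where 1 is 0.04 m, then the turn, a rotation vector about the world's x, y, z normalised to -1 to 1, where 1 is 4 degrees, then the opening, from 0 (shut) to 1 (fully open). A call has 1 to 5 rows; each row shifts and turns the commanded pose from where the row before left it; what a row does not reach is not made up. A row lasts 1/8 s, in which the tool goes at most 62.5 mm and 10.7 degrees, less where a joint would pass 70% of its speed; a pose out of reach is approached as far as the arm can. A call with a number of a shift or a turn outside -1 to 1 is refused whole. A call with a gripper value outside its range is refused whole. The fingers move at their own pace and stop on an object; "squeeze" is the grip in N (left out, the last holds). Time passes only in rows, so rows that do not move let the fingers close. It gives the time, the measured TCP pose, the force, the opening and the grip force at its end, in the units of the state.
- arm.get_obs(): the state, without advancing time (a new reading comes with each control period).
- eyes.read_camera(name): name is "side" or "top"; returns a dict with "image" (480x640x3 uint8, red, green, blue), "range_z" (480x640 float32, m along the optical axis (not along the pixel's ray), 0 where there is no reading), "intrinsics" (3x3 intrinsics, pixels), "distortion" ([k1, k2, p1, p2, k3] as OpenCV has them; the pictures are not rectified), "R" (3x3) and "t" (3): a world point X has camera coordinates R X + t. Camera axes: x right, y down, z forward; pixel columns grow to the right and rows downward; lengths in m; the calibration is good to about 2 mm. A picture is of the moment at which its call begins.
- workorder.finish_job(): hands the job in; it is judged then, once.
The state is a dict: "time": time; "q": joint angles; "joint_vel": joint speeds; "joint_torque": joint torques, N m; "eef_pos": TCP position; "tcp_rot": TCP orientation; "wrist_force": force on the tool from outside, world axes, zero at the start; "wrist_torque": the same for the moment, N m; "finger_gap": finger opening in m; "grasp_force": force on a finger pad.
Only numpy, scipy, OpenCV 4.12 (cv2) and the standard library are available. Lean on these libraries where they do the work, as an engineer would, in place of code of your own. Each camera call takes 0.05 s, during which the arm holds its last target. There are 200 camera calls.

TASK

Clamp the circuit board in its holder for inspection: with a fingertip or the outside of the fingers, push the upright pin along the long leg of its L-shaped slot to the corner, then push it sideways into the short leg right up to its blind end, so that the jaw is closed and locked. Only push the pin, never take it between the fingers; do not touch or lift the board, and leave the other things on the bench where they are. Finish clear of everything.

Things in the scene. Friction and masses are not known exactly. Their poses are not given: they have to be found in the camera images.
- holder: board holder fixed to the table: dark steel base 272 x 140 x 12 mm. x axis: along the long leg of the L-shaped slot, towards the corner and on to the board; y axis: along the short leg, from the corner to its blind end; z up; origin on the table level. The fixed fence stands at x +190 mm, 18 mm above the base.
- cover (a point): a point on the flat top of the aluminium cover, 34 mm above the table, over the holder's origin. The cover spans x -62 to +47, y -45 to +65 mm in the holder's frame; its slot is 16 mm wide. The pin's axis runs from x -30, y 0 to the corner at x +25, y 0 (long leg, 55 mm), then to x +25, y +30 mm (short leg, 30 mm).
- jaw (a joint): how far the pin and the clamping jaw it drives have gone along the long leg (m): 0 at the open end, 0.055 at the corner, where it meets a firm stop. Slides with about 3 N of drag and stays where it is left. The jaw is a steel bar 12 x 100 x 19 mm, its front face 92 mm ahead of the pin in the holder's x.
- pin (a joint): how far the pin has gone along the short leg (m): 0 in the long leg, 0.030 at the blind end, a firm stop. It can only leave 0 (beyond about 2 mm of play) with the pin at the corner. Slides with about 2.5 N of drag and stays where it is left.
- pin_top (a point): centre of the top of the pin: an upright plain steel pin, 12 mm in diameter, standing 36 mm proud of the cover (top 70 mm above the table). It cannot tilt or come out; it moves only along the slot. Axes as the holder's.
- slot_corner (a point): the corner of the slot: where the pin's axis is, at the level of the cover's top (34 mm above the table), when the pin is fully at the corner
- slot_end (a point): the blind end of the short leg: where the pin's axis is, at the level of the cover's top, when it is locked
- board: circuit board with small components, 70 mm (x) x 100 mm (y) x 5 mm, 15 mm high with components, loose, lying flat on the holder's base between the jaw and the fence, with low guides on both sides. The jaw pushes it up to the fence. Origin: centre of its underside.
- jar: closed glass jar, 44 mm diameter, 55 mm high. Stands on the table beside the holder; to be left where it is. Origin: centre of its underside.
- loupe: black eye loupe, a cone 40 mm across at the top, 38 mm high. Stands on the table beside the holder; to be left where it is. Origin: centre of its underside.
- spool: empty grey spool, 48 mm diameter, 45 mm high. Stands on the table beside the holder; to be left where it is. Origin: centre of its underside.
- screwdriver: small screwdriver 150 mm long, lying on the table beside the holder roughly along the holder's x; to be left where it is. Origin: under its middle.
- tray: white parts tray 100 x 70 x 25 mm with four compartments. Stands on the table beside the holder; to be left where it is. Origin: centre of its underside.
- gauge_block: steel block 50 x 35 x 30 mm. Stands on the table beside the holder; to be left where it is. Origin: centre of its underside.
Things that resemble listed ones, but are neither listed nor needed, are in the scene too. What is meant by the board is not brown or orange, and is the larger of those in its own colour.

How it is judged:
On the way, in this order (a step that is already met when the one before it is completed fails the run):
1. the pin is pushed along the long leg to the corner (value of joint jaw above 0.05 m and value of joint pin below 0.01 m), for 0.05 s.
2. the pin is pushed to the end of the short leg (value of joint jaw above 0.05 m and value of joint pin above 0.026 m), for 0.2 s.
At the end, for the whole second after the job is handed in: The pin rests within 4 mm of the blind end of the short leg (and within 5 mm of the corner's line along the long leg), so the jaw is closed and locked, and the board lies flat in the holder, within about 7 mm of the fence, at rest (all of step 2 and velocity of joint jaw between -0.01 and 0.01 m/s and velocity of joint pin between -0.01 and 0.01 m/s and x of board in the frame of holder above 0.148 m and z of board in the frame of holder below 0.016 m and angle between board's own z axis and vertical below 0.05 rad and linear speed of board below 0.02 m/s); the robot touches nothing.
It fails at once if one of the other things on the bench (jar, loupe, spool, screwdriver, tray, block) is moved more than 25 mm (distance of any of jar, loupe, spool, screwdriver, tray, gauge_block from where it was at the start of the episode above 0.025 m).
It fails at once if the circuit board is lifted or tipped out of the holder (z of board in the frame of holder above 0.022 m or angle between board's own z axis and vertical above 0.15 rad).
It fails at once if the robot's fingers touch the circuit board (contact force between the fingers and board above 0.5 N).
It fails at once if the pin is taken between the fingers instead of being pushed (horizontal distance between the grasp point and pin_top below 0.008 m and z of the grasp point in the frame of pin_top below 0.008 m).
It also fails if it takes over 35 s, if anything falls off the work surface, if the arm or the gripper's body presses on something with over 40 N, if the wrist force passes 120 N, or if a joint passes its speed limit or range.

## Working session

There is one attempt and no reset: what is moved stays moved. The work goes in short steps, Python scripts to look and compute and a tool call to move; the robot and the scene stay as the last step left them, time stands still between calls to the robot, and variables do not carry over. Pictures are saved under pics/ and viewed, at most 10 in all, crops included, and the job is handed in when it is done.

Besides the shell and the picture viewer there is one more tool, called after "Request:" in YAML: its name, and indented under it one key for each argument. arm_command: Moves the arm, as the interface text tells. Its arguments: {"type":"object","properties":{"motion":{"type":"array"},"squeeze":{"type":"number"}},"required":["motion"]}

```bash
mkdir -p pics; cat > h.py <<'E'
import cv2, numpy as np
from plant import arm, eyes, workorder
def snap(n,tag):
    c=eyes.read_camera(n); np.savez(f'{tag}.npz',**c); cv2.imwrite(f'pics/{tag}.png',c['image'][:,:,::-1]); return c
def ray(c,uv,z):
    p=cv2.undistortPoints(np.array(uv,float).reshape(-1,1,2),c['intrinsics'],c['distortion']).reshape(-1,2)
    d=np.c_[p,np.ones(len(p))]@c['R']; o=-c['R'].T@c['t']
    return o+d*((z-o[2])/d[:,2])[:,None]
def proj(c,X):
    return cv2.projectPoints(np.array(X,float).reshape(-1,3),cv2.Rodrigues(c['R'])[0],c['t'],c['intrinsics'],c['distortion'])[0].reshape(-1,2)
E
python3 - <<'E'
from h import *
for n in('top','side'):
    c=snap(n,n+'0'); print(n,-c['R'].T@c['t'])
print(arm.get_obs())
E
```

```text
top [0.40372181 0.00856903 1.18806054]
side [0.11983972 0.61286044 1.05208629]
{'time': 0.1, 'q': array([-1.37561689e+00,  3.13909728e-01,  4.50814287e-02,  1.30360000e+00,
        7.22156571e-06,  1.43117928e+00]), 'joint_vel': array([ 7.79236472e-04, -3.50787552e-04,  2.73207242e-03,  1.55049751e-05,
        1.21363109e-03, -8.09092945e-05]), 'joint_torque': array([ 2.09723687e-03, -4.81723344e+01,  2.99243402e+01,  1.27514696e-02,
       -1.08059955e-04, -6.87486761e-06]), 'eef_pos': array([ 0.18882534, -0.54262417,  0.23050234]), 'tcp_rot': array([-3.09606949e+00, -5.23172533e-01,  5.98374883e-05]), 'wrist_force': array([ 0.00798146,  0.70455522, -0.25493176]), 'wrist_torque': array([-0.03031959,  0.00160006, -0.03723438]), 'grasp_force': 0.0, 'finger_gap': 0.08552504280941212}
```

View pics/top0.png

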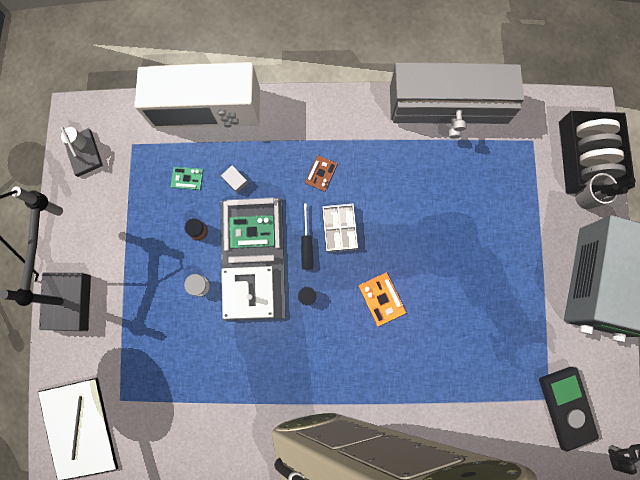

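View pics/side0.png

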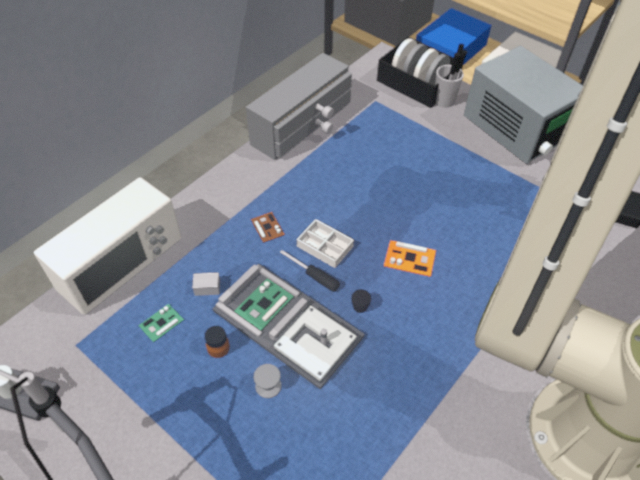

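The top view shows the holder at about (252,260), with the white cover at (248,293), the board at (251,231), and holder x pointing up the image. The loupe (307,296), screwdriver (306,240) and spool (196,284) are close by. I'll zoom in and fit the cover.

```bash
python3 - <<'E'
from h import *
c=dict(np.load('top0.npz')); im=c['image']
crop=im[190:340,170:330]; cv2.imwrite('pics/crop0.png',cv2.resize(crop,None,fx=5,fy=4.0*1,interpolation=cv2.INTER_CUBIC)[:600,:800,::-1])
hsv=cv2.cvtColor(im,cv2.COLOR_RGB2HSV)
m=((hsv[...,1]<45)&(hsv[...,2]>150)).astype(np.uint8); m[:258]=0;m[335:]=0;m[:,:212]=0;m[:,290:]=0
n,l,s,_=cv2.connectedComponentsWithStats(m); k=1+s[1:,4].argmax(); print(s[k])
ct=max(cv2.findContours((l==k).astype(np.uint8),0,2)[0],key=cv2.contourArea)
X=ray(c,ct.reshape(-1,2),.034)
r=cv2.minAreaRect(X[:,:2].astype(np.float32)*1000); print(r,cv2.boxPoints(r))
d=dict(np.load('side0.npz'))
# points by depth, world
for nm,q in(('top',c),('side',d)):
    h,w=q['range_z'].shape; vv,uu=np.mgrid[:h,:w]; z=q['range_z'].ravel()
    p=cv2.undistortPoints(np.c_[uu.ravel(),vv.ravel()].astype(float).reshape(-1,1,2),q['intrinsics'],q['distortion']).reshape(-1,2)
    W=(np.c_[p*z[:,None],z]-q['t'])@q['R']; x0=X.mean(0)
    ok=(z>0)&(np.abs(W[:,0]-x0[0])<.07)&(np.abs(W[:,1]-x0[1])<.07)
    hi=ok&(W[:,2]>.055); print(nm,ok.sum(),hi.sum(),W[hi].mean(0),W[hi].min(0),W[hi].max(0), np.median(W[ok,2]))
E
```

```text
[ 222  266   52   53 2308]
((485.7127685546875, 185.2963104248047), (111.3341064453125, 111.61701965332031), 1.8145697116851807) [[428.30646 239.31415]
 [431.84082 127.75308]
 [543.1191  131.27847]
 [539.5847  242.83954]]
top 4127 32 [0.47347435 0.17464574 0.06855331] [0.46810446 0.16964577 0.05929896] [0.47902474 0.18006412 0.07299843] 0.029367865648737102
side 4544 58 [0.46892265 0.17881946 0.06613639] [0.46370548 0.1715143  0.05505639] [0.47614968 0.18351437 0.07335808] 0.03240890794085355
```

View pics/crop0.png

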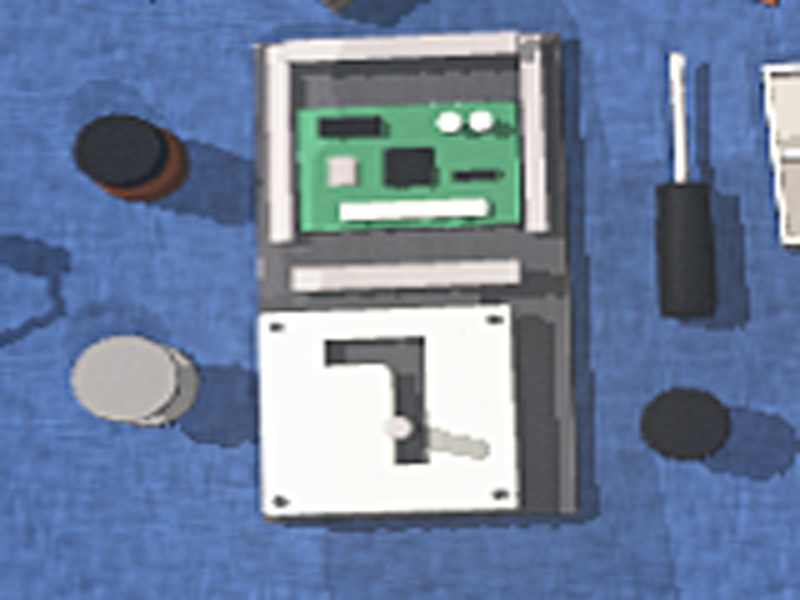

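Cover fit: holder yaw is about 1.8° and its origin about (0.4935, 0.1755). The pin sits near (0.471, 0.176), roughly 8 mm along the long leg. I'll shut the gripper, turn to the holder's yaw and move over to behind the pin.

Request:
arm_command:
  motion:
    - [[1,1,0,0,0,-0.9,0],[1,1,0,0,0,-0.9,0],[1,1,0,0,0,-0.9,0],[1,1,0,0,0,-0.9,0],[1,1,0,0,0,-0.75,0]]
  squeeze: 40

```text
time: 0.72
eef_pos: [0.3898, -0.3415, 0.231]
tcp_rot: [-3.141, -0.046, 0.0]
wrist_force: [0.8, -0.1, 0.5]
finger_gap: 0.0002
grasp_force: 0.0
```

Request:
arm_command:
  motion:
    - [[1,1,0,0,0,0,0],[0,1,0,0,0,0,0],[0,1,0,0,0,0,0],[0,1,0,0,0,0,0],[0,1,0,0,0,0,0]]

```text
time: 1.35
eef_pos: [0.4286, -0.1417, 0.231]
tcp_rot: [-3.141, -0.049, 0.001]
wrist_force: [-0.0, -1.1, 0.2]
finger_gap: 0.0003
grasp_force: 0.0
```

Request:
arm_command:
  motion:
    - [[0,1,0,0,0,0,0],[0,1,0,0,0,0,0],[0,1,0,0,0,0,0],[0,1,0,0,0,0,0],[0,1,0,0,0,0,0]]

```text
time: 1.98
eef_pos: [0.4286, 0.0582, 0.2311]
tcp_rot: [3.141, 0.049, -0.001]
wrist_force: [0.2, -0.1, -0.8]
finger_gap: 0.0001
grasp_force: 0.0
```

Request:
arm_command:
  motion:
    - [[0,1,-1,0,0,0,0],[0,1,-1,0,0,0,0],[0,1,-0.5,0,0,0,0],[0,0,0,0,0,0,0],[0,0,0,0,0,0,0]]

```text
time: 2.6
eef_pos: [0.4326, 0.1295, 0.132]
tcp_rot: [-3.102, -0.138, 0.003]
wrist_force: [0.7, 0.2, 0.3]
finger_gap: 0.0001
grasp_force: 0.0
```

```bash
python3 - <<'E'
from h import *
from scipy.spatial.transform import Rotation as R
o=arm.get_obs(); print(o['eef_pos'],o['finger_gap'],o['wrist_force']); print(R.from_rotvec(o['tcp_rot']).as_matrix().round(3))
c=dict(np.load('top0.npz'))
print('pin',ray(c,[[249.6,296.7]],.07), 'slot corner px (r425,t338)',ray(c,[[170+425/5,190+338/4],[170+412/5,190+463/4],[170+325/5,190+352/4]],.034))
E
```

```text
[0.43263794 0.12953422 0.13198216] 9.52675514038451e-05 [0.66450654 0.20807658 0.28770413]
[[ 0.996  0.089 -0.003]
 [ 0.089 -0.995  0.037]
 [-0.    -0.037 -0.999]]
pin [[0.47296476 0.17421803 0.07      ]] slot corner px (r425,t338) [[0.52358489 0.16834332 0.034     ]
 [0.4555881  0.17319393 0.034     ]
 [0.51604438 0.21227907 0.034     ]]
```

The last move stopped short and the tool tilted and yawed, which suggests a joint limit. I'll check the joints.

```bash
python3 - <<'E'
from h import *
o=arm.get_obs(); print(o['q'].round(3),o['joint_vel'].round(3))
E
```

```text
[ 0.088  0.131 -0.44   0.999  0.037  3.141] [-0.01  -0.013  0.011 -0.001  0.003  0.002]
```

Joint 6 is at its limit, because yaw = q1 − q6 + π. I'll turn the tool +90°, which suits pushing just as well, and correct the tilt.

Request:
arm_command:
  motion:
    - [[0,0,0,0,0,1,0],[0,0,0,0,0,1,0],[0,0,0,0,0,1,0],[0,0,0,0,0,1,0],[0,0,0,0,0,1,0]]

```text
time: 3.22
eef_pos: [0.4334, 0.1291, 0.1328]
tcp_rot: [-3.031, -0.677, 0.009]
wrist_force: [-0.1, -0.1, 0.2]
finger_gap: -0.0001
grasp_force: 0.0
```

Request:
arm_command:
  motion:
    - [[0,0,0,0,0,1,0],[0,0,0,0,0,1,0],[0,0,0,0,0,1,0],[0,0,0,0,0,1,0],[0,0,0,0,0,1,0]]

```text
time: 3.85
eef_pos: [0.4334, 0.1292, 0.1328]
tcp_rot: [-2.87, -1.194, 0.019]
wrist_force: [0.5, -1.0, 0.1]
finger_gap: 0.0002
grasp_force: 0.0
```

Request:
arm_command:
  motion:
    - [[0,0,0,0,0,1,0],[0,0,0,0,0,1,0],[0,0,0,0,0,1,0],[0,0,0,0,0,1,0],[0,0,0,0,0,1,0]]

```text
time: 4.47
eef_pos: [0.4334, 0.1292, 0.1328]
tcp_rot: [-2.622, -1.676, 0.029]
wrist_force: [0.3, 0.5, 0.2]
finger_gap: -0.0001
grasp_force: 0.0
```

Request:
arm_command:
  motion:
    - [[0,0,0,0,0,1,0],[0,0,0,0,0,1,0],[0,0,0,0,0,1,0],[0,0,0,0,0,1,0],[0,0,0,0,0,1,0]]

```text
time: 5.1
eef_pos: [0.4334, 0.1292, 0.1328]
tcp_rot: [-2.294, -2.109, 0.037]
wrist_force: [0.2, -0.5, -0.8]
finger_gap: 0.0
grasp_force: 0.0
```

```bash
cat > s.py <<'E'
from h import *
from scipy.spatial.transform import Rotation as R
o=arm.get_obs(); M=R.from_rotvec(o['tcp_rot']).as_matrix(); print(o['time'],o['eef_pos'].round(4),o['q'].round(3),o['wrist_force'].round(1)); print(M.round(3))
y=np.radians(91.8); x=np.array([np.cos(y),np.sin(y),0]); z=np.array([0,0,-1.]); T=np.c_[x,np.cross(z,x),z]
print('turn needed units',(np.degrees(R.from_matrix(T@M.T).as_rotvec())/4).round(2))
E
python3 s.py
```

```text
5.1 [0.4334 0.1292 0.1328] [ 0.108  0.162 -0.401  1.042  0.006  1.763] [ 0.2 -0.5 -0.8]
[[ 0.084  0.996 -0.035]
 [ 0.996 -0.084  0.003]
 [-0.    -0.035 -0.999]]
turn needed units [-0.01 -0.5   1.66]
```

Request:
arm_command:
  motion:
    - [[0,0.6,0,0,-0.25,0.8,0],[0,0.54,0,0,-0.25,0.86,0],[0,0,-1,0,0,0,0],[0,0,-0.7,0,0,0,0],[0,0,0,0,0,0,0]]

```text
time: 5.72
eef_pos: [0.4314, 0.1747, 0.0629]
tcp_rot: [-2.186, -2.252, 0.006]
wrist_force: [0.0, -1.2, 0.6]
finger_gap: 0.0001
grasp_force: 0.0
```

```bash
cat > look.py <<'E'
import sys
from h import *
t=sys.argv[1]; c=snap('side','s'+t); d=snap('top','t'+t)
a=cv2.resize(c['image'][270:400,200:380],None,fx=4,fy=4,interpolation=cv2.INTER_CUBIC)[:520,:400*2]
b=cv2.resize(d['image'][190:340,210:300],(330,520),interpolation=cv2.INTER_CUBIC)
a=cv2.resize(a,(460,520)); cv2.imwrite(f'pics/look{t}.png',np.hstack([a,b])[:,:,::-1])
E
python3 s.py; python3 look.py 1
```

```text
5.725 [0.4314 0.1747 0.0629] [ 2.110e-01  2.340e-01 -5.040e-01  8.380e-01  1.000e-03  1.753e+00] [ 0.  -1.2  0.6]
[[-0.03   1.    -0.005]
 [ 1.     0.03  -0.   ]
 [-0.    -0.005 -1.   ]]
turn needed units [ 0.   -0.07  0.03]
```

View pics/look1.png

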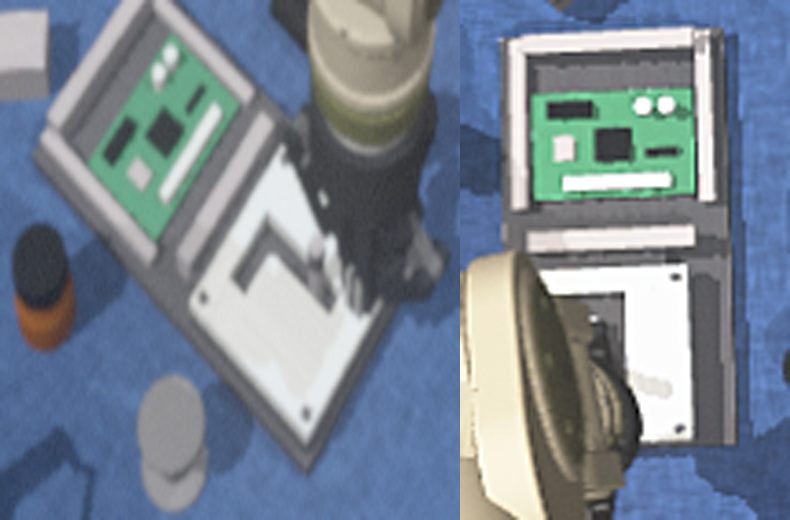

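The closed fingers (look1 left, about (345,290)) stand just behind the pin, at about (320,255), and lined up with the slot. I'll lower a bit more and push along +x.

Request:
arm_command:
  motion:
    - [[0,0,-0.35,0,0,0,0],[0.2,0.01,0,0,-0.07,0,0],[0.2,0.01,0,0,0,0,0],[0.2,0.01,0,0,0,0,0],[0.2,0.01,0,0,0,0,0]]

```text
time: 6.45
eef_pos: [0.4642, 0.1771, 0.0494]
tcp_rot: [2.186, 2.255, 0.001]
wrist_force: [-2.5, -0.6, 3.3]
finger_gap: 0.0002
grasp_force: 1.9
```

Request:
arm_command:
  motion:
    - [[0.2,0.01,0,0,0,0,0],[0.2,0.01,0,0,0,0,0],[0.15,0.01,0,0,0,0,0],[0.1,0,0,0,0,0,0],[0,0,0,0,0,0,0]]

```text
time: 7.08
eef_pos: [0.4911, 0.1783, 0.0493]
tcp_rot: [2.186, 2.254, 0.004]
wrist_force: [-1.3, -2.2, 0.4]
finger_gap: 0.0
grasp_force: 0.6
```

Request:
arm_command:
  motion:
    - [[0.1,0,0,0,0,0,0],[0.05,0,0,0,0,0,0],[0.05,0,0,0,0,0,0],[0,0,0,0,0,0,0]]

```text
time: 7.58
eef_pos: [0.4965, 0.1784, 0.0492]
tcp_rot: [-2.186, -2.255, 0.0]
wrist_force: [-8.2, -0.4, 5.3]
finger_gap: -0.0003
grasp_force: 4.3
```

Request:
arm_command:
  motion:
    - [[0.05,0,0,0,0,0,0],[0.05,0,0,0,0,0,0],[0,0,0,0,0,0,0]]

```text
time: 7.95
eef_pos: [0.4968, 0.1784, 0.049]
tcp_rot: [-2.182, -2.253, 0.007]
wrist_force: [-18.2, -0.4, 14.8]
finger_gap: -0.0001
grasp_force: 9.1
```

The force has risen to 18 N and the pin has stopped, so it is at the corner. I'll back off, go round to its −y side, and check.

Request:
arm_command:
  motion:
    - [[-0.5,0,0,0,0,0,0],[-0.1,-0.4,0,0,0,0,0],[0,-0.55,0,0,0,0,0],[0.5,0,0,0,0,0,0],[0.55,0,0,0,0,0,0]]

```text
time: 8.57
eef_pos: [0.5225, 0.1391, 0.0498]
tcp_rot: [2.186, 2.252, 0.006]
wrist_force: [1.3, -0.2, 0.5]
finger_gap: 0.0003
grasp_force: 0.0
```

Request:
arm_command:
  motion:
    - [[0,0,0,0,0,0,0]]

```text
time: 8.7
eef_pos: [0.5235, 0.1394, 0.0498]
tcp_rot: [2.186, 2.251, 0.008]
wrist_force: [-0.2, 0.2, 0.3]
finger_gap: 0.0002
grasp_force: 0.0
```

```bash
python3 s.py; python3 look.py 2
```

```text
8.7 [0.5235 0.1394 0.0498] [ 0.112  0.369 -0.345  0.85  -0.     1.653] [-0.2  0.2  0.3]
[[-0.029  1.     0.006]
 [ 1.     0.029  0.001]
 [ 0.     0.006 -1.   ]]
turn needed units [-0.01  0.09  0.03]
```

View pics/look2.png

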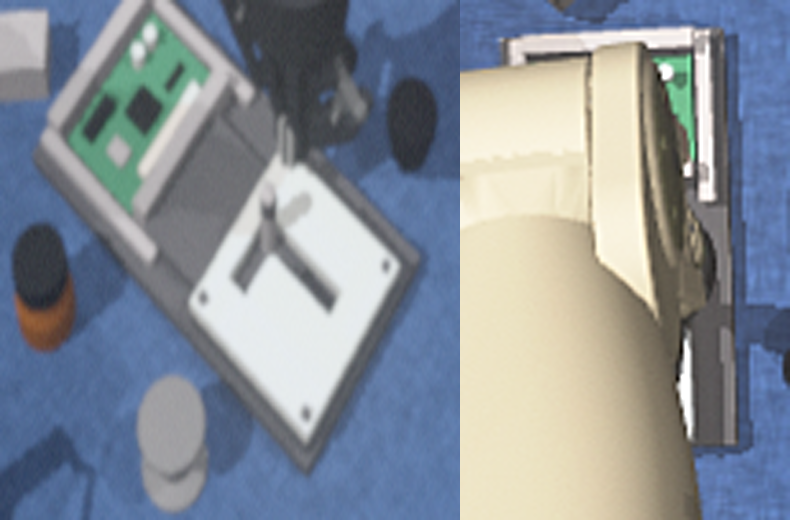

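The pin is at the corner (look2 (270,215)), the jaw is closed against the board, and the fingers are on its −y side at about (285,150). I'll push along +y.

Request:
arm_command:
  motion:
    - [[-0.13,0.2,0,0,0,0,0],[0,0.2,0,0,0,0,0],[0,0.2,0,0,0,0,0],[-0.01,0.2,0,0,0,0,0],[-0.01,0.2,0,0,0,0,0]]

```text
time: 9.43
eef_pos: [0.5138, 0.1806, 0.0493]
tcp_rot: [2.186, 2.254, 0.001]
wrist_force: [-2.2, -3.6, 1.8]
finger_gap: 0.0002
grasp_force: 1.6
```

Request:
arm_command:
  motion:
    - [[0,0.1,0,0,0,0,0],[0,0.05,0,0,0,0,0],[0,0.05,0,0,0,0,0],[0,0,0,0,0,0,0]]

```text
time: 9.93
eef_pos: [0.5143, 0.1884, 0.0492]
tcp_rot: [2.186, 2.255, 0.003]
wrist_force: [-1.0, -1.2, 0.5]
finger_gap: -0.0
grasp_force: 0.8
```

Request:
arm_command:
  motion:
    - [[0,0.05,0,0,0,0,0],[0,0.05,0,0,0,0,0],[0,0.05,0,0,0,0,0],[0,0,0,0,0,0,0],[0,0,0,0,0,0,0]]

```text
time: 10.55
eef_pos: [0.5143, 0.1914, 0.0492]
tcp_rot: [2.186, 2.249, -0.004]
wrist_force: [-1.3, -11.9, 0.9]
finger_gap: -0.0002
grasp_force: 6.2
```

Request:
arm_command:
  motion:
    - [[0,0.05,0,0,0,0,0],[0,0.05,0,0,0,0,0],[0,0,0,0,0,0,0],[0,0,0,0,0,0,0]]

```text
time: 11.05
eef_pos: [0.5142, 0.1918, 0.0492]
tcp_rot: [2.185, 2.243, -0.012]
wrist_force: [-1.0, -24.7, 4.3]
finger_gap: 0.0003
grasp_force: 12.2
```

The pin is firmly against the blind end (25 N, no further motion). I'll retreat in −y, then up and back towards −x.

Request:
arm_command:
  motion:
    - [[0,-0.5,0,0,0,0,0],[0,-0.3,0.5,0,0,0,0],[0,0,1,0,0,0,0],[0,0,1,0,0,0,0],[0,-1,1,0,0,0,0]]

```text
time: 11.68
eef_pos: [0.5153, 0.128, 0.1912]
tcp_rot: [2.181, 2.258, 0.009]
wrist_force: [1.1, 0.6, -0.2]
finger_gap: -0.0001
grasp_force: 0.0
```

Request:
arm_command:
  motion:
    - [[0,-1,0,0,0,0,0],[0,-1,0,0,0,0,0],[0,-1,0,0,0,0,0],[0,-1,0,0,0,0,0],[0,-1,0,0,0,0,0]]

```text
time: 12.3
eef_pos: [0.5153, -0.0748, 0.1899]
tcp_rot: [2.184, 2.254, 0.007]
wrist_force: [0.6, 0.3, 1.1]
finger_gap: -0.0004
grasp_force: 0.0
```

Request:
arm_command:
  motion:
    - [[0,0,0,0,0,0,0],[0,0,0,0,0,0,0],[0,0,0,0,0,0,0]]

```text
time: 12.68
eef_pos: [0.5145, -0.0727, 0.1895]
tcp_rot: [2.184, 2.256, 0.004]
wrist_force: [0.5, 0.3, -0.3]
finger_gap: -0.0001
grasp_force: 0.0
```

```bash
python3 s.py; python3 look.py 3
```

```text
12.675 [ 0.5145 -0.0727  0.1895] [-0.296  0.221 -0.181  1.166  0.002  1.243] [ 0.5  0.3 -0.3]
[[-0.032  0.999  0.003]
 [ 0.999  0.032  0.001]
 [ 0.001  0.003 -1.   ]]
turn needed units [-0.01  0.04 -0.01]
```

View pics/look3.png

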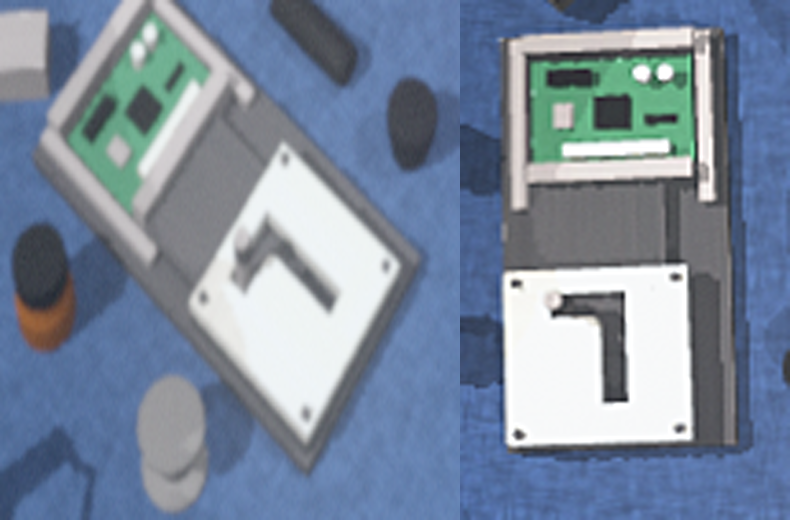

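The pin is at the blind end (look3 right (553,300)), the jaw holds the board against the fence, and the arm is clear.

```bash
python3 -c "
from plant import workorder
print(workorder.finish_job())"
```

```text
the job is handed in; nothing more can be done
None
```

The pin was pushed to the corner and then to the blind end of the short leg, so the jaw is closed and locked with the board against the fence; the arm finished clear and the job is handed in (no verdict was returned).

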